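# Seat and clamp a rolling pin in the vee jig

## Robot

A 7-joint arm with a two-finger parallel gripper is mounted at the origin on the work surface. World frame = base frame: x ahead of the robot, y to its left, z up, the work surface at z = 0. Lengths are in mm, angles in rad, forces in N, time in s.
With the tool pointing down it reaches from about 425 to 800 mm from the base axis. Payload 8.3 kg.
Tool frame: the origin (TCP) lies midway between the tips of the shut fingers; the grasp point (between the pads) lies ctrl.grip_point_offset behind it (ctrl.grip_point_offset is the distance from the TCP to the grasp point, in mm); y points along the fingers, x is the direction in which the jaws open and shut, and the axes are right-handed (so a half turn about y gives the same grasp; the last joint's range is limited). The gripper opens to 85 mm and grips with 20 to 120 N. Pads are 22 mm wide; open, the fingers measure 114 mm over their backs; the gripper's body (76 mm by 85 mm) begins 54 mm behind the grasp point. The pads swing forward as they close: fully open they stand 13 mm farther back than shut.
Start: joints at [-1.222, 0.383, 0.016, 1.37, -0.006, 1.388, -0.046], TCP at [250.11, 572.755, 231.279] pointing down, gripper open.
Joint ranges: [-2.95, 2.95], [-0.25, 2.06], [-1.52, 1.56], [0.18, 2.33], [-1.44, 4.58], [0.02, 2.06], [-3.01, 3.01]. Speed limits (rad/s): [2.39, 2.39, 3.01, 3.01, 3.14, 3.14, 3.14].

## Interface

Orientations are given as a 3x3 rotation matrix whose columns are the frame's x, y, z axes.
In Python, from workcell import ctrl gives the robot as it stands.
- The arm moves only by the tool drive_tool, never from a script. Its arguments are lists of equal length, an entry for each row: "delta_rot": the turn, a rotation vector about the world's x, y, z in degrees, a list of three; "xyz": the shift along the world's x, y, z in cm, a list of three; "fingers": the opening, from 0 (shut) to 1 (fully open). In form: {"delta_rot": [[rx, ry, rz], ...], "xyz": [[dx, dy, dz], ...], "fingers": [fingers, ...]}. A call has 1 to 20 rows; each row is the pose to reach, as a shift and turn from the pose commanded when the call began; what a row does not reach only later rows make up. A row lasts 1/8 s, in which the tool goes at most 62.5 mm and 10.7 degrees, less where a joint would pass 70% of its speed; a pose out of reach is approached as far as the arm can. A call with a gripper value outside its range is refused whole. The fingers move at their own pace and stop on an object; "grip_force" is the grip in N (left out, the last holds). Time passes only in rows, so rows that repeat a pose let the fingers close. It gives the time, the measured TCP pose, the force and the opening at its end, in the units of the state.
- ctrl.read_state(): the state, without advancing time (a new reading comes with each control period).
- ctrl.get_image(name): name is "scene" or "side" or "wrist"; returns a dict with "frame" (420x560x3 uint8, blue, green, red), "mtx" (3x3 intrinsics, pixels), "R" (3x3) and "t" (3): a world point X has camera coordinates R X + t; the wrist camera has in their place "tool_from_camera" (4x4, takes a point from camera to tool coordinates, whose origin is the TCP and whose axes are the tool frame's). Camera axes: x right, y down, z forward; pixel columns grow to the right and rows downward; lengths in mm; the calibration is good to about 2 mm. A picture is of the moment at which its call begins: read the wrist's pose just before it. There is no depth.
- ctrl.hand_in(): hands the job in, once; it reports no verdict.
The state is a dict: "clock": time; "joints": joint angles; "dq": joint speeds; "joint_torque": joint torques, N m; "ee_pos": TCP position; "orientation": TCP orientation; "wrist_force": force on the tool from outside, world axes, zero at the start; "ft_torque": the same for the moment, N m; "opening": opening from 0.0 (shut) to 1.0 (fully open).
Only numpy, scipy, OpenCV 4.12 (cv2) and the standard library are available. Lean on these libraries where they do the work, as an engineer would, in place of code of your own. Each camera call takes 0.05 s, during which the arm holds its last target. There are 200 camera calls.

## Task

The rolling pin is to get a new grip, so set it up in the vee jig: roll it off the loading shelf into the vee, without picking it up, and let it settle on both flanks. Then slide it along the vee until it bears gently on the end stop, and close the toggle clamp on it, swinging the black handle all the way down past its dead centre. Let go, and leave the other things on the worktop where they are.

Things in the scene. Friction and masses are not known exactly. Their poses are not given: they have to be found in the camera images.
- pin_center (a point): Rolling pin: plain wooden cylinder, 40 mm diameter, 190 mm long, about 180 g, flat ends (the thick one, not the thin pale dowel). Point on its axis, half-way along; point x runs along the pin, either way round, y and z turn as it rolls. It starts on the loading shelf, a little askew, and nearer to the robot than it will lie at the stop.
- jig: Vee jig, screwed to the worktop. Origin at worktop level below the middle of the vee. x: along the vee, away from the robot, towards the end stop; y: from the loading shelf (negative) across the vee to the toggle clamp (positive); z up. All 'jig' figures are in this frame, in mm. Plywood base: top at z 15, x -103 to 167, y -130 to 130.
- vee_mid (a point): Where the seated pin's axis passes the middle of the vee (jig 0, 0, 58.3). Two aluminium vee blocks, 24 mm thick, centred at jig x -50 and 50; 90 degree vee, bottom at jig y 0 z 30, near lip y -18 z 48, far lip y 34 z 64. The pin sticks out beyond the blocks at both ends. It slides along the vee with 1 to 3 N, more if pressed down meanwhile.
- shelf_mid (a point): Middle of the top of the loading shelf (jig 0, -78.5, 48): flat plywood, level with the near lip, jig x -75 to 75, y -22 back to -135, where a strip stands 4 mm high. The pin's axis is at jig z 68 on the shelf.
- stop_post (a point): End stop: this point is on the near face of its fixed steel post (jig 138, 0, 58.3). A locked rod comes out of it towards the robot, on the line of the seated pin's axis, with a steel disc (26 mm diameter, 8 mm thick) on its end. The disc's near face lies anywhere from jig x 85 to 105: not reported, find it by feel or sight. Bear on it with a few newtons, never over 15.
- handle (a joint): Toggle clamp handle, rad. 0: clamp open, handle standing up, leaning 13 degrees towards jig +y. 1.34: closed, at its stop, handle level along jig +y. Hinge axis along jig x at jig y 113, z 104. The linked arm comes down over the middle of the vee; its sprung foot meets the pin at about 1.05; past the dead centre at 1.24 it locks itself. Stays where left when open; takes a few newtons.
- handle_grip (a point): Point on the axis of the handle's round black grip, 75 mm from the hinge axis. The grip is 17 mm in diameter and runs from 36 to 102 mm from the hinge axis.
- clamp_arm: Steel arm of the toggle clamp, 83 mm long, with a rubber foot of 16 mm diameter on a spindle at its end. Origin on its hinge axis (jig 0, 70, 94). Open, arm and foot stand at jig x -10 to 10, y 40 to 85, up to z 180.
- grip_a: Bystander: blue plastic sleeve, 42 mm in diameter, 32 mm high, standing on the jig's base. Origin at the centre of its underside.
- grip_b: Bystander: a second such sleeve on the jig's base, farther from the robot.
- jug: Bystander: blue measuring jug, 96 mm in diameter, 120 mm high, with a handle. Origin at the centre of its underside.
- bowl: Bystander: white bowl, 150 mm in diameter, 65 mm high. Origin at the centre of its underside.
- jar: Bystander: glass jar with a white lid, 72 mm in diameter, 110 mm high. Origin at the centre of its underside.
- dowel: Bystander: thin pale wooden dowel, 24 mm in diameter, 150 mm long, lying on the worktop. Origin at its centre.
- driver: Bystander: screwdriver lying on the worktop. Origin under its middle.
Mind the look-alikes: they are no part of the job. There is more than one size of the part that bears pin_center; the job needs the middle-sized.

How it is judged:
By the outcome, as a careful person would: the job done as asked, in the order asked, and still so for the second after the job is handed in, with the robot touching nothing.
It also fails if it takes over 72 s, if anything falls off the work surface, if the arm or the gripper's body presses on something with over 40 N, if the wrist force passes 120 N, or if a joint passes its speed limit or range.

## Working session

There is one attempt and no reset: what is moved stays moved. The work goes in short steps, Python scripts to look and compute and a tool call to move; the robot and the scene stay as the last step left them, time stands still between calls to the robot, and variables do not carry over. Pictures are saved under pics/ and viewed, about 8 in all and at most 12, crops included, and the job is handed in when it is done.

Besides the shell and the picture viewer there is one more tool, called after "Call:" in YAML: its name, and indented under it one key for each argument. drive_tool: Moves the arm, as the interface text tells. Its arguments: {"type":"object","properties":{"delta_rot":{"type":"array"},"xyz":{"type":"array"},"fingers":{"type":"array"},"grip_force":{"type":"number"}},"required":["delta_rot","xyz","fingers"]}

```bash
mkdir -p pics
python3 - <<'E'
from workcell import ctrl
import cv2,pickle,numpy as np
np.set_printoptions(precision=4,suppress=True)
s=ctrl.read_state();print(s,ctrl.grip_point_offset)
d={}
for n in("scene","side"):
    d[n]=ctrl.get_image(n);cv2.imwrite(f"pics/{n}0.png",d[n]["frame"]);print(n,d[n]["mtx"],d[n]["R"],d[n]["t"])
pickle.dump(d,open("im0.pkl","wb"))
E
```

```text
{'clock': 0.0, 'joints': array([-1.2219,  0.3842,  0.0164,  1.3712, -0.0063,  1.3882, -0.0465]), 'dq': array([-0.0018, -0.0005,  0.0006, -0.0005, -0.0003,  0.0009, -0.0004]), 'joint_torque': array([ -0.0005, -62.7596,   0.844 , -37.1833,   0.0165,   0.0142,
        -0.    ]), 'ee_pos': array([249.9138, 572.2954, 230.2715]), 'orientation': array([[ 0.4002, -0.0008, -0.9164],
       [ 0.9164, -0.0018,  0.4002],
       [-0.002 , -1.    , -0.    ]]), 'wrist_force': array([ 1.1297,  0.6792, -0.4056]), 'ft_torque': array([-0.0655,  0.0251,  0.038 ]), 'opening': 0.9982188214650195} 18.700000000000003
scene [[501.5589   0.     277.8894]
 [  0.     501.5589 206.9265]
 [  0.       0.       1.    ]] [[ 0.4016  0.9158 -0.0033]
 [ 0.5517 -0.2448 -0.7973]
 [-0.7309  0.3184 -0.6036]] [-252.4283 -197.6402 1809.7752]
side [[432.1025   0.     276.7456]
 [  0.     432.1025 205.9318]
 [  0.       0.       1.    ]] [[-0.9955 -0.095  -0.0011]
 [-0.0542  0.5769 -0.815 ]
 [ 0.078  -0.8112 -0.5795]] [ 564.0268  151.4715 1184.9617]
```

View pics/scene0.png

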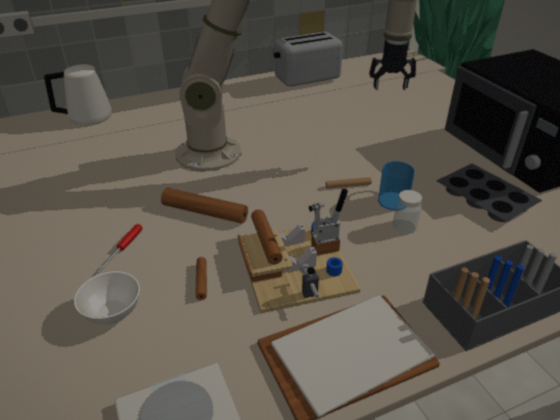

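View pics/side0.png

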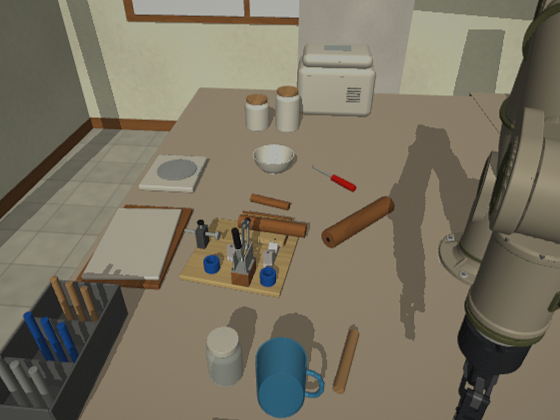

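The scene view shows three reddish-brown rollers: a large one at scene (204,204), a small one at (201,277), and one on the shelf at (266,236). The shelf one fits because it is middle-sized, lies on the loading shelf and is askew. I'll confirm that in enlarged crops.

Run:
```python
import cv2,pickle,numpy as np
d=pickle.load(open("im0.pkl","rb"))
def crop(n,x0,y0,w,h,k):
    c=cv2.resize(d[n]["frame"][y0:y0+h,x0:x0+w],None,fx=k,fy=k,interpolation=cv2.INTER_CUBIC)
    for x in range((x0+9)//10*10,x0+w,10):cv2.putText(c,str(x),((x-x0)*k,8),0,.3,(255,255,255));cv2.line(c,((x-x0)*k,10),((x-x0)*k,16),(255,255,255))
    for y in range((y0+9)//10*10,y0+h,10):cv2.putText(c,str(y),(0,(y-y0)*k),0,.3,(255,255,255));cv2.line(c,(20,(y-y0)*k),(26,(y-y0)*k),(255,255,255))
    return c
def fix(c):return cv2.convertScaleAbs(c,alpha=1.6)
cv2.imwrite("pics/c1.png",fix(crop("scene",232,182,130,120,5))[:600])
cv2.imwrite("pics/c2.png",fix(crop("side",178,205,134,95,5)))
```

```text
(no output)
```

View pics/c1.png

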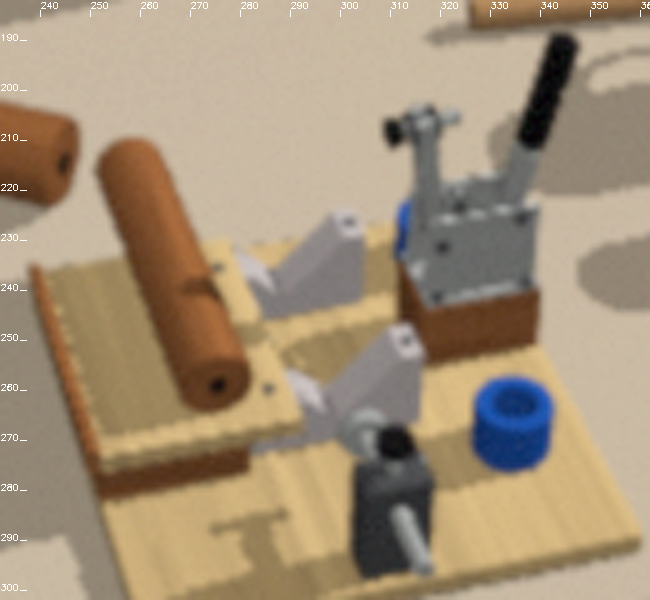

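View pics/c2.png

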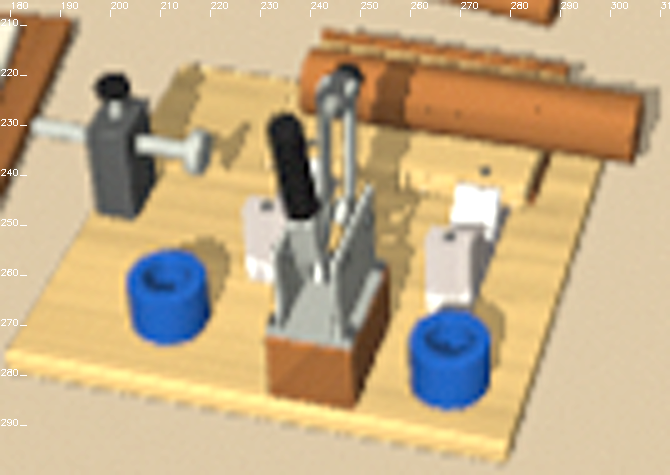

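```bash
cat > h.py <<'E'
import numpy as np,pickle,cv2
from scipy.optimize import least_squares
np.set_printoptions(precision=3,suppress=True)
d=pickle.load(open("im0.pkl","rb"))
def proj(n,X):
    c=np.atleast_2d(X)@d[n]["R"].T+d[n]["t"];p=c@d[n]["mtx"].T;return p[:,:2]/p[:,2:]
def ray(n,uv):
    v=d[n]["R"].T@np.linalg.solve(d[n]["mtx"],[*uv,1.]);return -d[n]["R"].T@d[n]["t"],v/np.linalg.norm(v)
def onz(n,uv,z):
    o,v=ray(n,uv);return o+v*(z-o[2])/v[2]
def tri(p,q):
    (a,u),(b,v)=ray("scene",p),ray("side",q)
    s=np.linalg.lstsq(np.c_[u,-v],b-a,rcond=None)[0];P,Q=a+u*s[0],b+v*s[1];return (P+Q)/2,np.linalg.norm(P-Q)
def j2w(J,P):
    c,s=np.cos(J[2]),np.sin(J[2]);P=np.atleast_2d(P).astype(float);return P@np.array([[c,s,0],[-s,c,0],[0,0,1]])+[J[0],J[1],0]
def w2j(J,P):
    return j2w([0,0,-J[2]],np.atleast_2d(P)-[J[0],J[1],0])
E
python3 - <<'E'
from h import *
L=[("side",(167,130,15),(179.6,275.6)),("side",(-103,130,15),(279.4,296.6)),("side",(167,-130,15),(214.6,218)),("scene",(167,130,15),(360,290)),
("scene",(0,136,203.4),(344.4,189.5)),("side",(0,136,203.4),(234.6,228.2)),("scene",(75,-22,48),(292,266.4)),("scene",(-75,-22,48),(277.6,230.4))]
f=lambda J:np.concatenate([(proj(n,j2w(J,P))[0]-uv) for n,P,uv in L])
r=least_squares(f,[600,0,0]);print(r.x,np.degrees(r.x[2]));print(r.fun.reshape(-1,2));J=r.x
np.save("J.npy",J)
P,e=tri((344.4,189.5),(234.6,228.2));print("handle end",P,e,w2j(J,P))
P,e=tri((360,290),(179.6,275.6));print("cornerA",P,e,w2j(J,P))
P,e=tri((232+358/5,182+432/5),(178+202/5,205+150/5));print("disc",P,e,w2j(J,P))
# pin axis ends: mask
for n in("scene","side"):
    im=d[n]["frame"];h=cv2.cvtColor(im,cv2.COLOR_BGR2HSV)
    m=((h[...,0]<14)&(h[...,1]>120)&(h[...,2]>50)).astype(np.uint8)
    N,l,st,c=cv2.connectedComponentsWithStats(m)
    for i in range(1,N):
        if st[i,4]>120: 
            print(n,c[i],st[i],cv2.minAreaRect(np.argwhere(l==i)[:,::-1].astype(np.float32)))
# manual ends
sc=[(232+127/5,182+165/5),(232+214/5,182+385/5)]   # near axis ends
sd=[(178+633/5,205+126/5),(178+312/5,205+84/5)]
for p,q in zip(sc,sd):
    P,e=tri(p,q);print("pin end",P,e,w2j(J,P))
print("shelf corner",onz("scene",(292,266.4),48))
E
```

```text
[625.882  42.474  -0.156] -8.955442858825949
[[-1.893 -0.776]
 [-0.896 -2.56 ]
 [-0.521 -1.355]
 [ 0.268 -2.102]
 [ 0.098 -0.767]
 [-0.93   1.086]
 [-0.155 -1.946]
 [-0.67  -2.29 ]]
handle end [646.954 174.73  203.166] 4.19203049569542 [[  0.227 133.924 203.166]]
cornerA [809.65  143.127   8.704] 4.998210570553092 [[165.86  128.032   8.704]]
disc [726.808  25.57   56.099] 3.787117218492543 [[102.327  -0.987  56.099]]
scene [205.278 204.248] [ 161  188   86   35 1272] ((203.74559020996094, 204.91944885253906), (86.87548065185547, 17.685365676879883), 12.804265022277832)
scene [266.014 235.979] [252 210  29  54 657] ((266.0689697265625, 236.17242431640625), (56.08000183105469, 13.741456031799316), 68.19859313964844)
scene [129.272 236.653] [117 224  25  27 265] ((129.25001525878906, 236.75003051757812), (8.48528003692627, 31.819805145263672), 45.0)
scene [326.424 246.702] [312 236  27  18 205] ((324.2724609375, 246.28317260742188), (27.9871826171875, 15.561023712158203), 10.885526657104492)
scene [200.763 278.171] [196 258  10  42 363] ((200.5, 278.5), (41.0, 9.0), 90.0)
scene [286.747
[... 962 characters left out ...]
(22.522663116455078, 12.658721923828125), 9.462322235107422)
side [288.462 228.067] [271 220  35  17 240] ((288.4913024902344, 227.8063201904297), (34.51698303222656, 12.848834037780762), 8.746161460876465)
side [245.085 277.31 ] [233 262  23  24 129] ((247.2117462158203, 276.7470703125), (13.558154106140137, 29.719472885131836), 49.398704528808594)
side [146.916 282.753] [125 272  41  17 166] ((146.01922607421875, 283.09619140625), (14.31647777557373, 41.576622009277344), 78.69007110595703)
pin end [491.394  -4.008  66.744] 3.9990538965159868 [[-125.613  -66.851   66.744]]
pin end [674.028 -29.576  63.65 ] 3.1570962705802756 [[ 58.775 -63.677  63.65 ]]
shelf corner [703.124   6.437  48.   ]
```

Crops: the shelf roller runs from scene (257,215) to (275,259). It measures about 39 mm in diameter and 185 mm long at z 64–67, so it is the middle-sized one. The jig is at about (626,42) with yaw −9°, and the disc is at jig x≈100. Next I move above the shelf with the gripper open and the jaws along jig x.

Call:
drive_tool:
  delta_rot:
    - [0,0,-9]
    - [0,0,-18]
    - [0,0,-27]
    - [0,0,-36]
    - [0,0,-45]
    - [0,0,-54]
    - [0,0,-63]
    - [0,0,-72]
    - [0,0,-75.4]
    - [0,0,-75.4]
    - [0,0,-75.4]
    - [0,0,-75.4]
    - [0,0,-75.4]
    - [0,0,-75.4]
    - [0,0,-75.4]
  xyz:
    - [2.5,-4.5,3]
    - [5,-9,6]
    - [7.5,-14,7]
    - [10,-18.5,7]
    - [12.5,-23,7]
    - [15,-28,7]
    - [17.5,-32.5,7]
    - [20,-37,7]
    - [22.5,-42,7]
    - [25,-46.5,7]
    - [27.5,-51,7]
    - [30,-55.5,7]
    - [31,-57.3,7]
    - [31,-57.3,7]
    - [31,-57.3,7]
  fingers: [1,1,1,1,1,1,1,1,1,1,1,1,1,1,1]

```text
clock: 1.98
ee_pos: [559.8, 1.0, 300.9]
orientation: [[0.988, -0.001, 0.155], [-0.155, 0.001, 0.988], [-0.001, -1.0, 0.0]]
wrist_force: [0.1, -0.4, -0.0]
opening: 1.001
```

Run:
```python
from workcell import ctrl
import cv2,pickle,numpy as np
np.set_printoptions(precision=4,suppress=True)
s=ctrl.read_state();print(s)
w=ctrl.get_image("wrist");print(w["mtx"],w["tool_from_camera"])
pickle.dump((s,w),open("w1.pkl","wb"));cv2.imwrite("pics/w1.png",cv2.convertScaleAbs(w["frame"],alpha=1.5))
```

```text
{'clock': 1.975, 'joints': array([-0.5436,  0.2389,  0.6027,  1.4517, -0.1354,  1.4936, -0.0993]), 'dq': array([-0.0134, -0.0068, -0.0071,  0.0014, -0.0008,  0.002 ,  0.0028]), 'joint_torque': array([  1.1918, -46.3513,   6.1921, -37.404 ,   0.1345,  -0.0148,
         0.0267]), 'ee_pos': array([559.757 ,   0.9632, 300.9109]), 'orientation': array([[ 0.9879, -0.0009,  0.155 ],
       [-0.155 ,  0.0005,  0.9879],
       [-0.001 , -1.    ,  0.0004]]), 'wrist_force': array([ 0.0621, -0.3512, -0.0095]), 'ft_torque': array([0.076 , 0.0126, 0.0445]), 'opening': 1.001170970429328}
[[342.0453   0.     276.0148]
 [  0.     342.0453 208.5241]
 [  0.       0.       1.    ]] [[   1.       -0.0002    0.0009    0.076 ]
 [  -0.0009   -0.2796    0.9601 -142.4441]
 [   0.       -0.9601   -0.2796   70.0693]
 [   0.        0.        0.        1.    ]]
```

View pics/w1.png

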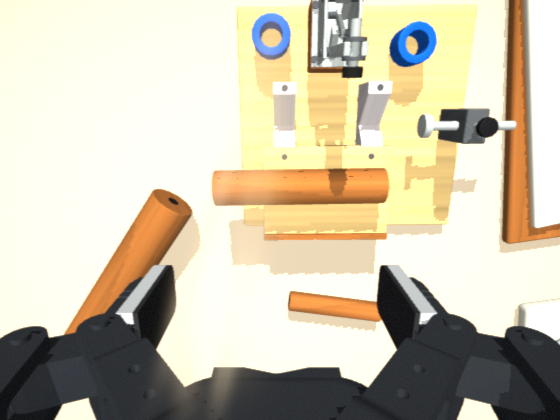

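The wrist view shows the pin from (213,188) to (387,186), the disc's near face at about (419,125), and base corners at (238,7), (475,6), (246,225) and (447,223). I'll refine the jig pose from these.

```bash
cat >> h.py <<'E'
def loadw(f):
    s,w=pickle.load(open(f,"rb"));R=s["orientation"]@w["tool_from_camera"][:3,:3];o=s["ee_pos"]+s["orientation"]@w["tool_from_camera"][:3,3]
    d["wrist"]=dict(mtx=w["mtx"],R=R.T,t=-R.T@o,frame=w["frame"]);return s
E
python3 - <<'E'
from h import *
loadw("w1.pkl")
L=[("wrist",(-103,130,15),(238,7)),("wrist",(167,130,15),(475,6)),("wrist",(-103,-130,15),(246,225)),("wrist",(167,-130,15),(447,223)),
("wrist",(-75,-135,52),(264,236)),("wrist",(75,-135,52),(386,236))]
f=lambda J:np.concatenate([(proj(n,j2w(J,P))[0]-uv) for n,P,uv in L])
r=least_squares(f,[626,42,-.156]);J=r.x;print(J,np.degrees(J[2]));print(r.fun.reshape(-1,2));np.save("J.npy",J)
im=d["wrist"]["frame"];h=cv2.cvtColor(im,cv2.COLOR_BGR2HSV)
m=((h[...,0]<14)&(h[...,1]>120)).astype(np.uint8);m[225:]=0;m[:155]=0;m[:,:205]=0;m[:,400:]=0
c=max(cv2.findContours(m,0,2)[0],key=cv2.contourArea);print(cv2.minAreaRect(c),cv2.boundingRect(c))
pts=np.argwhere(m)[:,::-1]
for x in(225,240,300,360,375):
    y=pts[pts[:,0]==x,1];print(x,y.min(),y.max(),[w2j(J,onz("wrist",(x,v),68))[0,:2] for v in (y.min(),y.max())])
for uv in((213,188),(387,186)):print("pin end",w2j(J,onz("wrist",uv,68)))
print("disc",w2j(J,onz("wrist",(419,125),58.3)), "post",w2j(J,onz("wrist",(441,125),58.3)))
# heights across views
def tri2(a,p,b,q):
    (o,u),(e,v)=ray(a,p),ray(b,q);s=np.linalg.lstsq(np.c_[u,-v],e-o,rcond=None)[0];return (o+u*s[0]+e+v*s[1])/2,np.linalg.norm(o+u*s[0]-e-v*s[1])
P,e=tri2("wrist",(380,88),"scene",(232+405/5,182+342/5));print("lip screw far",w2j(J,P),e)
P,e=tri2("wrist",(285,88),"scene",(232+347/5,182+224/5));print("lip screw near",w2j(J,P),e)
P,e=tri2("wrist",(371,157),"scene",(232+268/5,182+389/5));print("shelf screw",w2j(J,P),e)
print(proj("wrist",j2w(J,[[0,0,58.3],[0,136,203.4]])))
print(j2w(J,[[-15,-118,58],[0,115,175]]))
E
```

```text
[626.319  43.345  -0.148] -8.503529696824407
[[-2.394 -2.339]
 [ 3.794 -3.33 ]
 [-2.494  0.919]
 [ 0.663  1.53 ]
 [-0.247  3.546]
 [ 0.39   2.722]]
((345.0, 181.5), (23.0, 34.0), 90.0) (328, 170, 35, 24)
225 177 198 [array([-116.191,  -53.962]), array([-117.37 ,  -78.082])]
240 178 194 [array([-99.536, -55.212]), array([-100.208,  -73.544])]
300 174 200 [array([-32.752, -51.185]), array([-32.383, -81.037])]
360 171 197 [array([ 33.658, -48.302]), array([ 35.479, -78.015])]
375 169 199 [array([ 50.106, -46.189]), array([ 52.627, -80.477])]
pin end [[-130.284  -66.393   68.   ]]
pin end [[ 64.975 -65.505  68.   ]]
disc [[97.513  0.355 58.3  ]] post [[121.594   0.181  58.3  ]]
lip screw far [[51.379 39.485 60.603]] 1.364907200360877
lip screw near [[-49.14   39.85   59.966]] 0.5476812479230394
shelf screw [[ 51.223 -34.699  45.961]] 2.55105617252753
[[ 329.88   125.995]
 [ 376.521 -104.162]]
[[594.035 -71.139  58.   ]
 [643.324 157.081 175.   ]]
```

Call:
drive_tool:
  delta_rot:
    - [0,0,0]
    - [0,0,0]
    - [0,0,0]
    - [0,0,0]
    - [0,0,0]
    - [0,0,0]
    - [0,0,0]
    - [0,0,0]
    - [0,0,0]
    - [0,0,0]
    - [0,0,0]
  xyz:
    - [1.7,-5.9,-4]
    - [1.7,-5.9,-8]
    - [1.7,-5.9,-12]
    - [1.7,-5.9,-16]
    - [1.7,-5.9,-19]
    - [1.7,-5.9,-21]
    - [1.7,-5.9,-23]
    - [1.7,-5.9,-24.5]
    - [1.7,-5.9,-25.5]
    - [1.7,-5.9,-25.5]
    - [1.7,-5.9,-25.5]
  fingers: [1,1,1,1,1,1,1,1,1,1,1]

```text
clock: 3.4
ee_pos: [577.6, -59.3, 47.0]
orientation: [[0.988, 0.001, 0.156], [-0.156, 0.0, 0.988], [0.001, -1.0, 0.0]]
wrist_force: [-0.4, 0.4, 0.1]
opening: 0.999
```

Run:
```python
from workcell import ctrl
import cv2,pickle,numpy as np
from h import *
s=ctrl.read_state();w=ctrl.get_image("wrist");sd=ctrl.get_image("side");sc=ctrl.get_image("scene")
print(s["ee_pos"],s["wrist_force"],w2j(np.load("J.npy"),s["ee_pos"]))
a=cv2.resize(w["frame"][:,:],(400,300))
b=cv2.resize(sd["frame"][180:300,170:330],(400,300));c=cv2.resize(sc["frame"][180:300,220:380],(400,300))
cv2.imwrite("pics/m2.png",cv2.convertScaleAbs(np.vstack([np.hstack([b,c]),np.hstack([a,a*0])]),alpha=1.5))
```

```text
[577.605 -59.282  46.965] [-0.435  0.368  0.097] [[ -33.003 -108.702   46.965]]
```

View pics/m2.png

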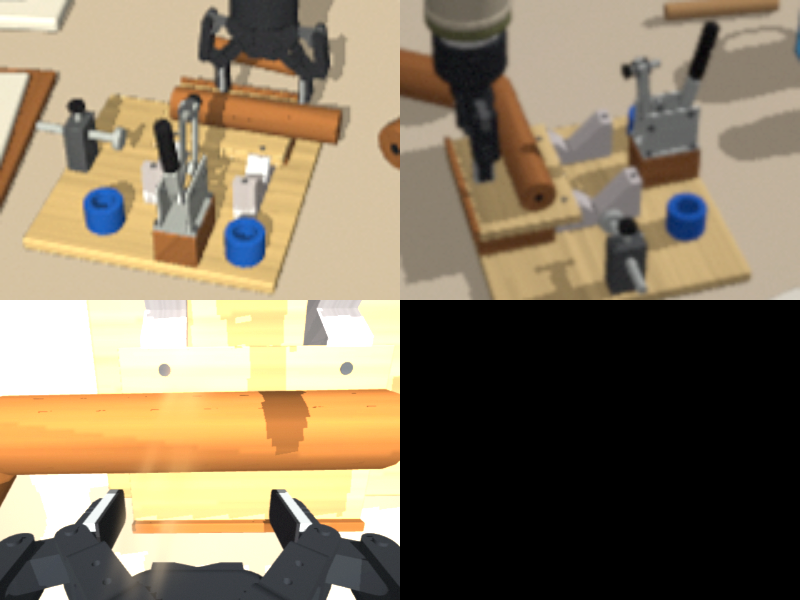

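The fingers stand clear behind the pin, on the strip side. I push it slowly along jig +y.

Call:
drive_tool:
  delta_rot:
    - [0,0,0]
    - [0,0,0]
    - [0,0,0]
    - [0,0,0]
    - [0,0,0]
    - [0,0,0]
    - [0,0,0]
    - [0,0,0]
    - [0,0,0]
    - [0,0,0]
    - [0,0,0]
    - [0,0,0]
    - [0,0,0]
    - [0,0,0]
    - [0,0,0]
    - [0,0,0]
  xyz:
    - [0.08,0.5,0]
    - [0.15,1.0,0]
    - [0.2,1.3,0]
    - [0.25,1.6,0]
    - [0.3,1.9,0]
    - [0.34,2.2,0]
    - [0.39,2.5,0]
    - [0.43,2.8,0]
    - [0.48,3.1,0]
    - [0.53,3.4,0]
    - [0.57,3.7,0]
    - [0.62,4.0,0]
    - [0.67,4.3,0]
    - [0.7,4.5,0]
    - [0.73,4.7,0]
    - [0.73,4.7,0]
  fingers: [1,1,1,1,1,1,1,1,1,1,1,1,1,1,1,1]

```text
clock: 5.55
ee_pos: [584.4, -12.0, 46.3]
orientation: [[0.988, -0.0, 0.156], [-0.156, 0.0, 0.988], [-0.0, -1.0, 0.0]]
wrist_force: [0.3, 0.7, 0.1]
opening: 0.999
```

```bash
cat > pinlook.py <<'E'
from workcell import ctrl
from h import *
import sys
def look(z=68):
    J=np.load("J.npy");s=ctrl.read_state();w=ctrl.get_image("wrist");pickle.dump((s,w),open("wl.pkl","wb"));loadw("wl.pkl")
    print("t",s["clock"],"tcp jig",w2j(J,s["ee_pos"]),"F",s["wrist_force"],"open",s["opening"])
    h=cv2.cvtColor(w["frame"],cv2.COLOR_BGR2HSV);m=((h[...,0]<17)&(h[...,1]>110)&(h[...,2]>50)).astype(np.uint8)
    m=cv2.morphologyEx(m,cv2.MORPH_OPEN,np.ones((9,9)))
    m=cv2.morphologyEx(m,cv2.MORPH_CLOSE,np.ones((5,9)))
    for c in cv2.findContours(m,0,2)[0]:
        if cv2.contourArea(c)>1500:
            print(cv2.boundingRect(c))
            mm=cv2.drawContours(m*0,[c],-1,1,-1)
            x0,_,W,_=cv2.boundingRect(c)
            for x in(x0+W//5,x0+W//2,x0+4*W//5):
                y=np.where(mm[:,x])[0];print(" col",x,y.min(),y.max(),w2j(J,onz("wrist",(x,y.min()),z))[0,:2],w2j(J,onz("wrist",(x,y.max()),z))[0,:2])
    return w
if __name__=="__main__": look(float(sys.argv[1]))
E
python3 pinlook.py 68
```

```text
t 5.55 tcp jig [[-33.245 -60.955  46.279]] F [0.317 0.699 0.13 ] open 0.9987634752100624
(0, 278, 41, 58)
 col 8 280 333 [-137.843  -54.278] [-143.327  -78.38 ]
 col 20 285 328 [-133.626  -56.494] [-137.883  -76.047]
 col 32 294 325 [-129.738  -60.5  ] [-132.685  -74.674]
(0, 160, 560, 114)
 col 112 165 272 [-90.756  -9.495] [-96.692 -51.189]
 col 280 163 270 [-31.222  -9.283] [-31.43  -50.901]
 col 448 161 268 [28.164 -9.072] [ 33.655 -50.613]
```

Call:
drive_tool:
  delta_rot:
    - [0,0,0]
    - [0,0,0]
    - [0,0,0]
    - [0,0,0]
    - [0,0,0]
    - [0,0,0]
    - [0,0,0]
    - [0,0,0]
    - [0,0,0]
    - [0,0,0]
  xyz:
    - [0.05,0.3,0]
    - [0.09,0.6,0]
    - [0.14,0.9,0]
    - [0.18,1.15,0]
    - [0.22,1.4,0]
    - [0.25,1.6,0]
    - [0.28,1.8,0]
    - [0.31,2.0,0]
    - [0.31,2.0,0]
    - [0.31,2.0,0]
  fingers: [1,1,1,1,1,1,1,1,1,1]

```text
clock: 6.85
ee_pos: [587.5, 7.7, 46.3]
orientation: [[0.988, -0.0, 0.156], [-0.156, -0.0, 0.988], [-0.0, -1.0, -0.0]]
wrist_force: [-0.5, -0.8, -0.1]
opening: 0.998
```

```bash
python3 pinlook.py 58.3
```

```text
t 6.85 tcp jig [[-33.117 -41.034  46.278]] F [-0.519 -0.762 -0.106] open 0.9983995882606979
(0, 134, 554, 106)
 col 110 138 238 [-94.583  19.105] [-100.353  -20.855]
 col 277 136 237 [-32.039  19.301] [-32.351 -21.024]
 col 443 135 236 [30.027 19.133] [ 35.182 -21.188]
(297, 12, 128, 29)
 col 322 13 40 [-16.4    60.251] [-16.156  51.875]
 col 361 13 39 [-3.119 60.14 ] [-2.628 52.077]
 col 399 12 35 [ 9.796 60.336] [10.45  53.227]
```

The pin is seated parallel in the vee, at jig y≈−1 and z 58. I lift, shut the fingers and go behind the near end.

Call:
drive_tool:
  delta_rot:
    - [0,0,0]
    - [0,0,0]
    - [0,0,0]
    - [0,0,0]
    - [0,0,0]
    - [0,0,0]
    - [0,0,0]
    - [0,0,0]
    - [0,0,0]
    - [0,0,0]
    - [0,0,0]
    - [0,0,0]
    - [0,0,0]
    - [0,0,0]
  xyz:
    - [-0.1,-0.5,0.5]
    - [-0.1,-0.6,4]
    - [-0.1,-0.6,8]
    - [-2,0.5,10]
    - [-5,2,10]
    - [-8,4,10]
    - [-11,5.5,10]
    - [-11.95,6,9]
    - [-11.95,6,6]
    - [-11.95,6,4]
    - [-11.95,6,2]
    - [-11.95,6,0.5]
    - [-11.95,6,0.2]
    - [-11.95,6,0.2]
  fingers: [1,1,1,0,0,0,0,0,0,0,0,0,0,0]

```text
clock: 8.65
ee_pos: [468.4, 67.5, 48.5]
orientation: [[0.988, 0.0, 0.157], [-0.157, -0.0, 0.988], [0.0, -1.0, -0.0]]
wrist_force: [-0.9, 0.2, -0.6]
opening: 0.0
```

Run:
```python
from pinlook import *
w=look(58.3)
sd=ctrl.get_image("side");sc=ctrl.get_image("scene")
a=cv2.resize(w["frame"],(400,300))
b=cv2.resize(sd["frame"][180:300,190:350],(400,300));c=cv2.resize(sc["frame"][180:300,220:380],(400,300))
cv2.imwrite("pics/m3.png",cv2.convertScaleAbs(np.vstack([np.hstack([b,c]),np.hstack([a,a*0])]),alpha=1.5))
```

```text
t 8.65 tcp jig [[-159.786    0.52    48.472]] F [-0.86   0.239 -0.584] open 1.660752348210863e-05
(341, 232, 219, 100)
 col 384 234 309 [-114.822   20.597] [-112.021  -14.707]
 col 450 233 328 [-87.612  20.782] [-81.547 -24.737]
 col 516 233 327 [-60.356  20.527] [-51.929 -24.505]
```

View pics/m3.png

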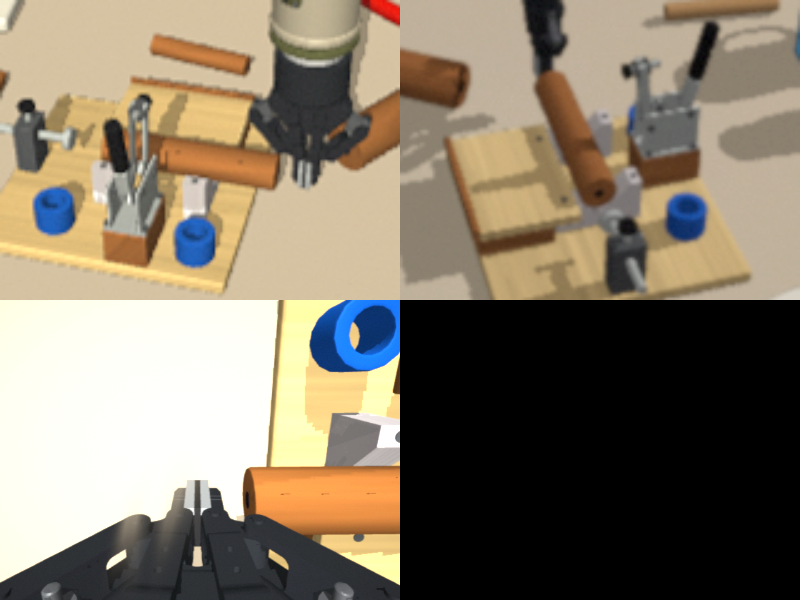

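The pin lies in both blocks and the tip is behind its near end. The knuckles spread along jig x, so I turn the tool 90° to let the plain finger flank do the pushing.

Call:
drive_tool:
  delta_rot:
    - [0,0,10]
    - [0,0,20]
    - [0,0,30]
    - [0,0,40]
    - [0,0,50]
    - [0,0,60]
    - [0,0,70]
    - [0,0,80]
    - [0,0,90]
    - [0,0,90]
    - [0,0,90]
    - [0,0,90]
  xyz:
    - [0,0,2]
    - [0,0,3]
    - [0,0,3]
    - [0,0,3]
    - [0,0,3]
    - [0,0,3]
    - [0,0,3]
    - [0,0,3]
    - [0,0,2]
    - [0,0,0.2]
    - [0,0,0.2]
    - [0,0,0.2]
  fingers: [0,0,0,0,0,0,0,0,0,0,0,0]

```text
clock: 10.3
ee_pos: [468.5, 67.8, 51.0]
orientation: [[0.157, 0.001, -0.988], [0.988, 0.0, 0.157], [0.0, -1.0, -0.001]]
wrist_force: [0.2, 1.0, -0.3]
opening: 0.001
```

```bash
cat > pe.py <<'E'
from workcell import ctrl
from h import *
# pin + disc seen in scene view: far end of pin & red mask extents along jig x
J=np.load("J.npy");s=ctrl.read_state();print(s["clock"],w2j(J,s["ee_pos"]),s["orientation"].round(3).tolist(),"Fjig",w2j([0,0,J[2]],s["wrist_force"]))
E
python3 pe.py
```

```text
10.3 [[-159.732    0.834   51.043]] [[0.157, 0.001, -0.988], [0.988, 0.0, 0.157], [0.0, -1.0, -0.001]] Fjig [[ 0.008  1.026 -0.331]]
```

Call:
drive_tool:
  delta_rot:
    - [0,0,0]
    - [0,0,0]
    - [0,0,0]
    - [0,0,0]
    - [0,0,0]
    - [0,0,0]
    - [0,0,0]
    - [0,0,0]
    - [0,0,0]
    - [0,0,0]
    - [0,0,0]
    - [0,0,0]
    - [0,0,0]
  xyz:
    - [0.5,-0.08,0]
    - [1.0,-0.15,0]
    - [1.4,-0.21,0]
    - [1.7,-0.26,0]
    - [2.0,-0.31,0]
    - [2.3,-0.35,0]
    - [2.6,-0.4,0]
    - [2.9,-0.45,0]
    - [3.2,-0.49,0]
    - [3.5,-0.54,0]
    - [3.7,-0.57,0]
    - [3.9,-0.6,0]
    - [3.9,-0.6,0]
  fingers: [0,0,0,0,0,0,0,0,0,0,0,0,0]

```text
clock: 11.92
ee_pos: [507.4, 61.7, 50.3]
orientation: [[0.156, 0.001, -0.988], [0.988, -0.0, 0.156], [-0.0, -1.0, -0.001]]
wrist_force: [0.2, 0.3, -1.0]
opening: 0.001
```

```bash
python3 pe.py
python3 - <<'E'
from workcell import ctrl
from h import *
sd=ctrl.get_image("side");sc=ctrl.get_image("scene");pickle.dump((sd,sc),open("p3.pkl","wb"))
b=cv2.resize(sd["frame"][200:300,190:323],(400,300),interpolation=2);c=cv2.resize(sc["frame"][200:300,235:368],(400,300),interpolation=2)
cv2.imwrite("pics/m4.png",cv2.convertScaleAbs(np.hstack([b,c]),alpha=1.5))
E
```

```text
11.925 [[-120.34     0.542   50.344]] [[0.156, 0.001, -0.988], [0.988, -0.0, 0.156], [-0.0, -1.0, -0.001]] Fjig [[ 0.146  0.326 -0.98 ]]
```

View pics/m4.png

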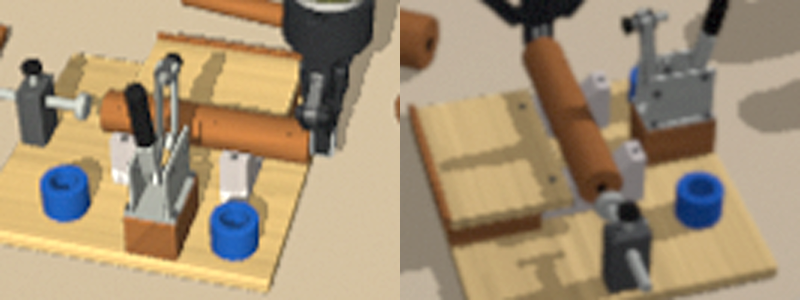

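Call:
drive_tool:
  delta_rot:
    - [0,0,0]
    - [0,0,0]
    - [0,0,0]
    - [0,0,0]
    - [0,0,0]
    - [0,0,0]
  xyz:
    - [0.2,-0.03,0]
    - [0.4,-0.06,0]
    - [0.5,-0.08,0]
    - [0.6,-0.09,0]
    - [0.7,-0.11,0]
    - [0.8,-0.12,0]
  fingers: [0,0,0,0,0,0]

```text
clock: 12.78
ee_pos: [515.1, 60.6, 50.3]
orientation: [[0.156, -0.0, -0.988], [0.988, -0.0, 0.156], [-0.0, -1.0, 0.0]]
wrist_force: [-2.6, 0.5, 1.6]
opening: -0.004
```

```bash
python3 pe.py
```

```text
12.775 [[-112.586    0.574   50.251]] [[0.156, -0.0, -0.988], [0.988, -0.0, 0.156], [-0.0, -1.0, 0.0]] Fjig [[-2.671  0.127  1.591]]
```

Call:
drive_tool:
  delta_rot:
    - [0,0,0]
    - [0,0,0]
    - [0,0,0]
    - [0,0,0]
  xyz:
    - [0.06,-0.01,0]
    - [0.12,-0.02,0]
    - [0.18,-0.03,0]
    - [0.24,-0.04,0]
  fingers: [0,0,0,0]

```text
clock: 13.28
ee_pos: [517.5, 60.2, 50.3]
orientation: [[0.156, 0.0, -0.988], [0.988, -0.0, 0.156], [0.0, -1.0, -0.0]]
wrist_force: [-2.1, 1.6, 1.0]
opening: -0.002
```

```bash
python3 pe.py
```

```text
13.275 [[-110.125    0.547   50.298]] [[0.156, 0.0, -0.988], [0.988, -0.0, 0.156], [0.0, -1.0, -0.0]] Fjig [[-2.301  1.247  0.955]]
```

Call:
drive_tool:
  delta_rot:
    - [0,0,0]
    - [0,0,0]
    - [0,0,0]
    - [0,0,0]
  xyz:
    - [0.05,-0.01,0]
    - [0.1,-0.015,0]
    - [0.15,-0.025,0]
    - [0.2,-0.03,0]
  fingers: [0,0,0,0]

```text
clock: 13.78
ee_pos: [519.4, 59.9, 50.3]
orientation: [[0.156, -0.0, -0.988], [0.988, -0.0, 0.156], [-0.0, -1.0, 0.0]]
wrist_force: [-2.2, 1.3, 0.8]
opening: 0.001
```

Call:
drive_tool:
  delta_rot:
    - [0,0,0]
    - [0,0,0]
    - [0,0,0]
  xyz:
    - [0.05,-0.01,0]
    - [0.1,-0.015,0]
    - [0.15,-0.025,0]
  fingers: [0,0,0]

```text
clock: 14.15
ee_pos: [520.9, 59.7, 50.3]
orientation: [[0.156, -0.0, -0.988], [0.988, 0.0, 0.156], [0.0, -1.0, 0.0]]
wrist_force: [-3.3, 1.6, 1.3]
opening: 0.0
```

Call:
drive_tool:
  delta_rot:
    - [0,0,0]
    - [0,0,0]
    - [0,0,0]
  xyz:
    - [0.04,-0.005,0]
    - [0.08,-0.01,0]
    - [0.12,-0.02,0]
  fingers: [0,0,0]

```text
clock: 14.52
ee_pos: [522.1, 59.5, 50.3]
orientation: [[0.156, -0.0, -0.988], [0.988, -0.0, 0.156], [-0.0, -1.0, 0.0]]
wrist_force: [-3.1, 2.1, 2.1]
opening: 0.004
```

Call:
drive_tool:
  delta_rot:
    - [0,0,0]
    - [0,0,0]
    - [0,0,0]
  xyz:
    - [0.04,-0.005,0]
    - [0.08,-0.01,0]
    - [0.12,-0.02,0]
  fingers: [0,0,0]

```text
clock: 14.9
ee_pos: [523.4, 59.3, 50.3]
orientation: [[0.156, 0.0, -0.988], [0.988, 0.0, 0.156], [0.0, -1.0, -0.0]]
wrist_force: [-2.6, 1.7, 2.3]
opening: 0.001
```

```bash
python3 pe.py
python3 - <<'E'
from workcell import ctrl
from h import *
sd=ctrl.get_image("side");sc=ctrl.get_image("scene")
b=cv2.resize(sd["frame"][210:250,195:248],(400,300),interpolation=2);c=cv2.resize(sc["frame"][240:280,280:333],(400,300),interpolation=2)
cv2.imwrite("pics/m5.png",cv2.convertScaleAbs(np.hstack([b,c]),alpha=1.5))
E
```

```text
14.9 [[-104.175    0.546   50.302]] [[0.156, 0.0, -0.988], [0.988, 0.0, 0.156], [0.0, -1.0, -0.0]] Fjig [[-2.829  1.306  2.297]]
```

View pics/m5.png

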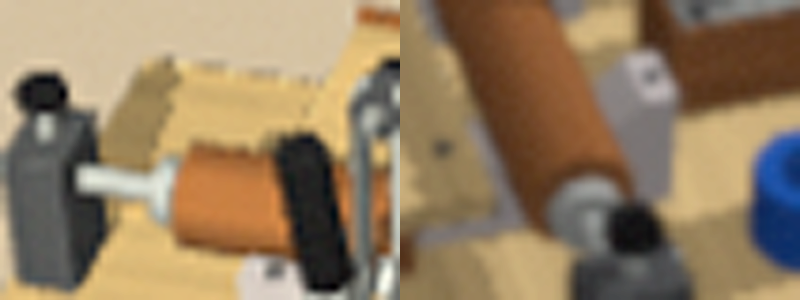

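Side view: the disc at about (165,190) in the crop is almost touching the pin's end. I continue in very small steps.

Call:
drive_tool:
  delta_rot:
    - [0,0,0]
    - [0,0,0]
    - [0,0,0]
  xyz:
    - [0.03,-0.005,0]
    - [0.06,-0.01,0]
    - [0.09,-0.015,0]
  fingers: [0,0,0]

```text
clock: 15.38
ee_pos: [524.2, 59.1, 50.3]
orientation: [[0.156, -0.0, -0.988], [0.988, 0.0, 0.156], [0.0, -1.0, 0.0]]
wrist_force: [-1.8, 1.8, 1.7]
opening: 0.005
```

Call:
drive_tool:
  delta_rot:
    - [0,0,0]
    - [0,0,0]
    - [0,0,0]
  xyz:
    - [0.03,-0.005,0]
    - [0.06,-0.01,0]
    - [0.09,-0.015,0]
  fingers: [0,0,0]

```text
clock: 15.75
ee_pos: [525.1, 58.9, 50.3]
orientation: [[0.156, -0.0, -0.988], [0.988, -0.0, 0.156], [-0.0, -1.0, 0.0]]
wrist_force: [-3.2, 1.5, 1.6]
opening: -0.001
```

Call:
drive_tool:
  delta_rot:
    - [0,0,0]
    - [0,0,0]
    - [0,0,0]
  xyz:
    - [0.03,-0.005,0]
    - [0.06,-0.01,0]
    - [0.09,-0.015,0]
  fingers: [0,0,0]

```text
clock: 16.12
ee_pos: [525.9, 58.8, 50.3]
orientation: [[0.156, -0.0, -0.988], [0.988, 0.0, 0.156], [-0.0, -1.0, 0.0]]
wrist_force: [-3.9, 2.1, 2.4]
opening: -0.003
```

Call:
drive_tool:
  delta_rot:
    - [0,0,0]
    - [0,0,0]
    - [0,0,0]
  xyz:
    - [0.03,-0.005,0]
    - [0.06,-0.01,0]
    - [0.09,-0.015,0]
  fingers: [0,0,0]

```text
clock: 16.5
ee_pos: [525.9, 58.8, 50.2]
orientation: [[0.156, -0.002, -0.988], [0.988, 0.0, 0.156], [-0.0, -1.0, 0.002]]
wrist_force: [-7.9, 2.4, 5.4]
opening: -0.0
```

Contact: the TCP stopped advancing and the force rose from about 3 N to 8 N, which puts about 5 N on the stop. I back off, rise, turn back and go above the gap behind the handle.

Call:
drive_tool:
  delta_rot:
    - [0,0,0]
    - [0,0,0]
    - [0,0,0]
    - [0,0,-10]
    - [0,0,-20]
    - [0,0,-30]
    - [0,0,-40]
    - [0,0,-50]
    - [0,0,-60]
    - [0,0,-70]
    - [0,0,-80]
    - [0,0,-90]
    - [0,0,-90]
    - [0,0,-90]
    - [0,0,-90]
  xyz:
    - [-0.5,0.08,0]
    - [-2,0.3,0]
    - [-3,0.46,0]
    - [-3,0.46,4]
    - [-3,0.46,9]
    - [-3,0.46,14]
    - [-3,0.5,19]
    - [0,2,19]
    - [3,4,19]
    - [6,6,19]
    - [9,8,19]
    - [11.6,9,19]
    - [11.6,9,19]
    - [11.6,9,19]
    - [11.6,9,19]
  fingers: [0,0,0,0,0,0,0,0,0,0,0,0,0,0,0]

```text
clock: 18.38
ee_pos: [642.5, 147.9, 240.8]
orientation: [[0.988, 0.001, 0.156], [-0.156, 0.0, 0.988], [0.0, -1.0, 0.001]]
wrist_force: [-0.7, 0.1, 0.3]
opening: -0.002
```

```bash
python3 pe.py
python3 - <<'E'
from workcell import ctrl
from h import *
s=ctrl.read_state();w=ctrl.get_image("wrist");pickle.dump((s,w),open("w5.pkl","wb"))
sd=ctrl.get_image("side");sc=ctrl.get_image("scene")
a=cv2.resize(w["frame"],(400,300))
b=cv2.resize(sd["frame"][180:300,190:350],(400,300));c=cv2.resize(sc["frame"][150:290,240:400],(400,300))
cv2.imwrite("pics/m6.png",cv2.convertScaleAbs(np.vstack([np.hstack([b,c]),np.hstack([a,a*0])]),alpha=1.5))
E
```

```text
18.375 [[  0.592 105.801 240.849]] [[0.988, 0.001, 0.156], [-0.156, 0.0, 0.988], [0.0, -1.0, 0.001]] Fjig [[-0.717 -0.023  0.318]]
```

View pics/m6.png

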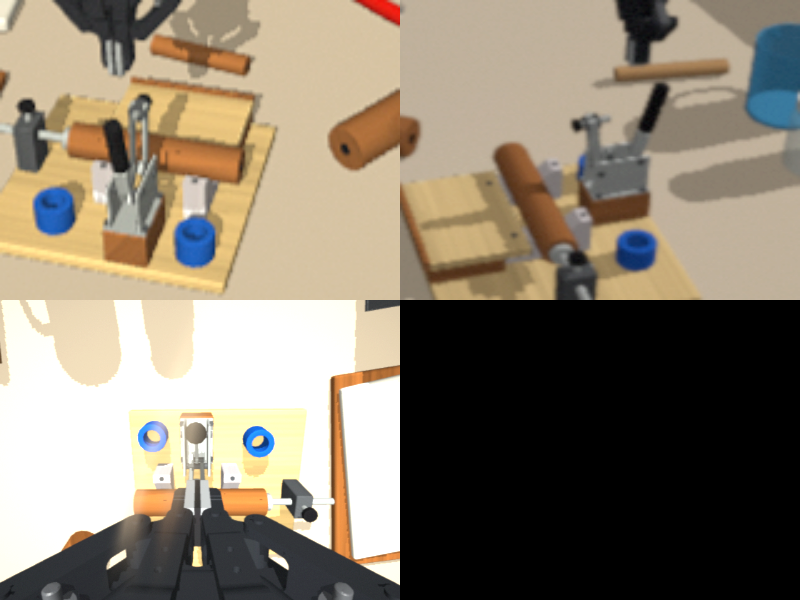

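The pin is against the disc and still seated, and the finger is aligned with the handle (wrist crop (195,132)). I descend behind the handle and push it along its arc to just before the foot touches.

Call:
drive_tool:
  delta_rot:
    - [0,0,0]
    - [0,0,0]
    - [0,0,0]
    - [0,0,0]
    - [0,0,0]
    - [0,0,0]
    - [0,0,0]
    - [0,0,0]
    - [0,0,0]
    - [0,0,0]
    - [0,0,0]
    - [0,0,0]
    - [0,0,0]
    - [0,0,0]
    - [0,0,0]
    - [0,0,0]
    - [0,0,0]
    - [0,0,0]
  xyz:
    - [0,0,-3]
    - [0,0,-5.3]
    - [0,0,-5.7]
    - [0.09,0.58,-5.7]
    - [0.19,1.2,-5.8]
    - [0.28,1.81,-5.94]
    - [0.36,2.3,-6.1]
    - [0.44,2.85,-6.33]
    - [0.52,3.35,-6.6]
    - [0.59,3.83,-6.86]
    - [0.66,4.22,-7.14]
    - [0.72,4.62,-7.42]
    - [0.78,5.0,-7.8]
    - [0.84,5.43,-8.18]
    - [0.89,5.75,-8.56]
    - [0.94,6.05,-8.94]
    - [1.03,6.64,-9.89]
    - [1.03,6.64,-9.89]
  fingers: [0,0,0,0,0,0,0,0,0,0,0,0,0,0,0,0,0,0]

```text
clock: 20.78
ee_pos: [652.4, 215.9, 139.9]
orientation: [[0.988, -0.002, 0.155], [-0.155, -0.0, 0.988], [-0.002, -1.0, -0.0]]
wrist_force: [-0.7, 0.7, 0.1]
opening: 0.002
```

```bash
python3 pe.py
python3 - <<'E'
from workcell import ctrl
from h import *
sd=ctrl.get_image("side");sc=ctrl.get_image("scene")
b=cv2.resize(sd["frame"][180:300,190:350],(400,300));c=cv2.resize(sc["frame"][150:290,240:400],(400,300))
cv2.imwrite("pics/m7.png",cv2.convertScaleAbs(np.hstack([b,c]),alpha=1.5))
E
```

```text
20.775 [[  0.315 174.551 139.878]] [[0.988, -0.002, 0.155], [-0.155, -0.0, 0.988], [-0.002, -1.0, -0.0]] Fjig [[-0.842  0.632  0.088]]
```

View pics/m7.png

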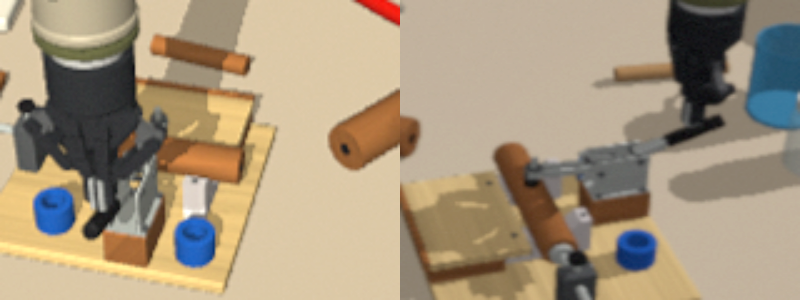

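The arm is nearly down on the pin and the finger is on the grip. I continue down slowly through dead centre.

Call:
drive_tool:
  delta_rot:
    - [0,0,0]
    - [0,0,0]
    - [0,0,0]
    - [0,0,0]
    - [0,0,0]
    - [0,0,0]
    - [0,0,0]
  xyz:
    - [0.02,0.14,-0.3]
    - [0.04,0.28,-0.6]
    - [0.06,0.41,-0.91]
    - [0.08,0.52,-1.25]
    - [0.09,0.63,-1.6]
    - [0.11,0.73,-1.97]
    - [0.11,0.73,-1.97]
  fingers: [0,0,0,0,0,0,0]

```text
clock: 21.75
ee_pos: [654.0, 222.4, 121.0]
orientation: [[0.988, -0.001, 0.156], [-0.156, -0.0, 0.988], [-0.001, -1.0, -0.0]]
wrist_force: [-0.6, -0.2, -0.5]
opening: -0.0
```

Call:
drive_tool:
  delta_rot:
    - [0,0,0]
    - [0,0,0]
    - [0,0,0]
    - [0,0,0]
  xyz:
    - [0.01,0.06,-0.3]
    - [0.02,0.12,-0.6]
    - [0.03,0.14,-0.8]
    - [0.03,0.14,-0.8]
  fingers: [0,0,0,0]

```text
clock: 22.25
ee_pos: [654.4, 223.8, 113.3]
orientation: [[0.988, -0.001, 0.156], [-0.156, -0.0, 0.988], [-0.001, -1.0, -0.0]]
wrist_force: [-0.4, 0.9, 0.6]
opening: 0.0
```

```bash
python3 pe.py
```

```text
22.25 [[  1.104 182.612 113.277]] [[0.988, -0.001, 0.156], [-0.156, -0.0, 0.988], [-0.001, -1.0, -0.0]] Fjig [[-0.534  0.81   0.571]]
```

Call:
drive_tool:
  delta_rot:
    - [0,0,0]
    - [0,0,0]
    - [0,0,0]
  xyz:
    - [0,0,-0.1]
    - [0,0,-0.2]
    - [0,0,-0.3]
  fingers: [0,0,0]

```text
clock: 22.62
ee_pos: [654.9, 223.8, 112.4]
orientation: [[0.988, 0.001, 0.156], [-0.156, 0.001, 0.988], [0.001, -1.0, 0.001]]
wrist_force: [-6.1, -2.3, 13.7]
opening: 0.002
```

Call:
drive_tool:
  delta_rot:
    - [0,0,0]
    - [0,0,0]
  xyz:
    - [0,0,-0.1]
    - [0,0,-0.2]
  fingers: [0,0]

```text
clock: 22.88
ee_pos: [655.1, 223.8, 112.2]
orientation: [[0.988, 0.002, 0.156], [-0.156, 0.002, 0.988], [0.002, -1.0, 0.002]]
wrist_force: [-10.8, -3.5, 24.0]
opening: 0.001
```

There is a firm stop at tip z 112.3, which is the level handle (104 + 8.5 mm). I let go and retreat.

Call:
drive_tool:
  delta_rot:
    - [0,0,0]
    - [0,0,0]
    - [0,0,0]
    - [0,0,0]
    - [0,0,0]
    - [0,0,0]
    - [0,0,0]
    - [0,0,0]
    - [0,0,0]
    - [0,0,0]
    - [0,0,0]
  xyz:
    - [0,0,0.5]
    - [0,0,3]
    - [0,0,7]
    - [0,0,11]
    - [0,0,15]
    - [-4,-4,18]
    - [-8,-8,20]
    - [-12,-10,21]
    - [-13,-12,21]
    - [-13,-15,21]
    - [-13,-15,21]
  fingers: [0,0,0,0,0,0,0,0,0,0,0]

```text
clock: 24.25
ee_pos: [525.0, 70.8, 318.8]
orientation: [[0.987, 0.001, 0.161], [-0.161, -0.0, 0.987], [0.001, -1.0, -0.0]]
wrist_force: [0.1, 0.6, -0.5]
opening: -0.001
```

Run:
```python
from pinlook import *
w=look(58.3)
sd=ctrl.get_image("side");sc=ctrl.get_image("scene")
a=cv2.resize(w["frame"],(400,300))
b=cv2.resize(sd["frame"][190:310,170:330],(400,300));c=cv2.resize(sc["frame"][180:300,230:390],(400,300))
e=cv2.resize(sc["frame"],(400,300))
cv2.imwrite("pics/m8.png",cv2.convertScaleAbs(np.vstack([np.hstack([b,c]),np.hstack([a,e])]),alpha=1.4))
# motion of bystanders: compare with start images
for n,im in(("scene",sc),("side",sd)):
    df=cv2.absdiff(im["frame"],d[n]["frame"]).max(2);m=cv2.morphologyEx((df>40).astype(np.uint8),cv2.MORPH_OPEN,np.ones((3,3)))
    N,l,st,_=cv2.connectedComponentsWithStats(m);print(n,st[1:][st[1:,4]>25].tolist())
```

```text
t 24.25 tcp jig [[-104.309   12.186  318.752]] F [ 0.082  0.639 -0.452] open -0.0011041982338919818
(146, 241, 83, 76)
 col 162 284 312 [-255.061 -136.198] [-259.508 -178.06 ]
 col 187 247 300 [-217.842  -84.474] [-224.344 -160.31 ]
 col 212 246 280 [-186.066  -83.537] [-189.182 -131.28 ]
(288, 163, 75, 34)
 col 303 164 196 [-71.729  19.238] [-71.369 -19.758]
 col 325 164 195 [-45.718  18.898] [-44.69 -18.86]
 col 348 163 195 [-18.575  19.729] [-16.781 -19.229]
(382, 162, 72, 34)
 col 396 163 195 [38.157 18.987] [ 41.481 -19.999]
 col 418 162 194 [64.045 19.832] [ 68.064 -19.101]
 col 439 162 194 [88.857 19.508] [ 93.545 -19.438]
(518, 18, 42, 259)
 col 526 38 276 [166.133 151.718] [ 220.261 -131.077]
 col 539 21 275 [176.769 167.956] [ 236.932 -129.865]
 col 551 19 274 [189.084 169.701] [ 252.271 -128.637]
scene [[369, 43, 47, 46, 1091], [290, 46, 8, 4, 29], [274, 53, 6, 5, 27], [221, 71, 5, 8, 28], [273, 73, 31, 65, 1185], [203, 83, 12, 22, 124], [222, 94, 5, 12, 52], [177, 101, 6, 15, 53], [336, 189, 12, 23, 148], [309, 205, 11, 14, 91], [251, 210, 30, 55, 711], [347, 213, 23, 9, 
[... 333 characters left out ...]
 7, 7, 33], [488, 167, 8, 15, 67], [424, 168, 7, 13, 51], [477, 168, 10, 29, 120], [527, 176, 27, 38, 454], [400, 179, 7, 9, 29], [413, 181, 11, 14, 80], [393, 184, 6, 6, 26], [397, 190, 7, 5, 27], [483, 195, 7, 6, 32], [405, 197, 20, 18, 142], [473, 199, 5, 10, 32], [483, 203, 24, 60, 776], [503, 203, 7, 7, 42], [396, 208, 9, 6, 35], [218, 215, 72, 33, 883], [290, 221, 20, 17, 236], [400, 224, 11, 10, 58], [526, 226, 34, 18, 370], [259, 235, 25, 18, 292], [394, 234, 8, 11, 47], [285, 242, 4, 9, 28], [400, 246, 20, 12, 119], [404, 260, 6, 9, 36], [411, 261, 6, 7, 30], [223, 265, 16, 23, 178], [453, 264, 89, 156, 5483], [494, 268, 16, 13, 157], [407, 273, 18, 16, 94], [548, 292, 12, 21, 165]]
```

View pics/m8.png

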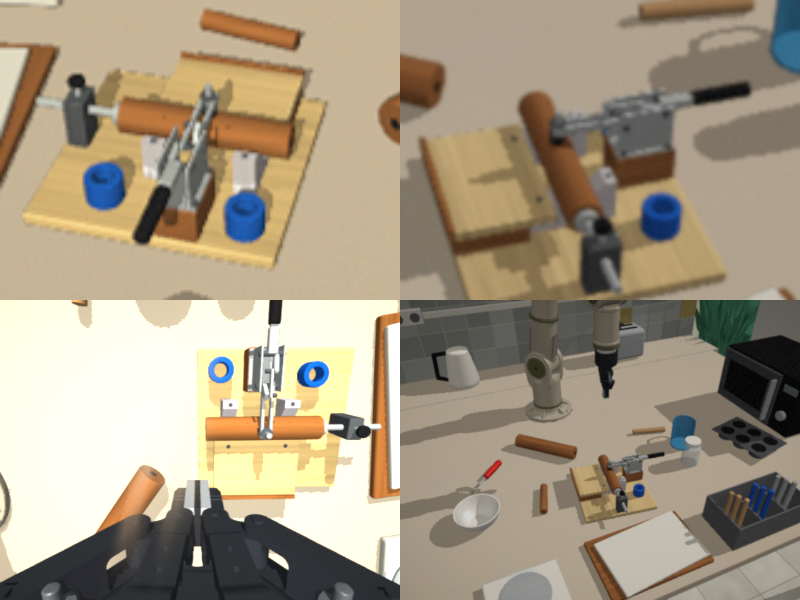

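The pin is centred in the vee (y ±19.5 mm about 0) with its end on the disc and the foot on its middle. The handle is level. The changes from the start images are at the pin, clamp, robot and shadows.

```bash
python3 -c "
from workcell import ctrl
print(ctrl.hand_in(),ctrl.read_state()['clock'])"
```

```text
the job is handed in; nothing more can be done
the job is handed in; nothing more can be done
```

The rolling pin is in the vee jig, against the end stop, with the toggle clamp closed on it, and I handed the job in at about 24 s. I rolled it off the shelf with the open fingers without picking it up. I then slid it along the vee with the shut fingers and swung the handle down to its stop.

**Last checks:**
- **Seating:** the wrist camera put the pin's axis within about 1 mm of the vee's centre line and parallel to it.
- **End stop:** the pin stopped against the disc at about 8 N of push, of which some 3 N was sliding friction, so about 5 N bore on the disc. After clamping, the pictures showed the pin still on the disc, but I did not measure the contact again.
- **Clamp:** the fingertip met a firm stop at z 112.3 mm, matching a level, closed handle (112.5 mm). I pressed there with up to 26 N, and the handle stayed level after I let go.
- **Other things:** the final views show the bystanders where they started. The differences from the start images that I placed were at the robot, pin, clamp and shadows. I did not trace every small patch in the side view.

**Disagreements:** camera heights read about 3 mm low against the given figures, and the jig base fitted a few pixels off in the wrist view. I allowed for both with clearances and by feel. The disc's near face looked to be at jig x 97.5 mm, but the pin met it at about 99 mm.

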